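Tip a standing lens carton into its rack lane and push it home

ROBOT

A 6-joint arm with a two-finger parallel gripper is mounted at the origin on a cart in front of the work surface, level with it; the furniture and walls round the work are solid. World frame = base frame: x ahead of the robot, y to its left, z up, the work surface at z = 0. Lengths are in m, angles in rad, forces in N, time in s.
With the tool pointing down it reaches from about 0.4 to 0.825 m from the base axis. Payload 7 kg.
Tool frame: the origin (TCP) lies midway between the tips of the shut fingers; the grasp point (between the pads) lies arm.hold_point_z behind it (arm.hold_point_z is the distance from the TCP to the grasp point, in m); z points along the fingers, y is the line along which they close (so a half turn about z gives the same grasp; the last joint's range is limited). The gripper opens to 88 mm and grips with 3 to 60 N. Pads are 19 mm wide; open, the fingers measure 130 mm over their backs; the gripper's body (78 mm by 193 mm) begins 47 mm behind the grasp point.
Start: joints at [1.406, 0.359, 0.012, 0, -1.224, -0.288], TCP at [0.295, 0.607, 0.227] pointing down, gripper open.
Joint ranges: [-3.07, 3.07], [-1.43, 2.12], [-1.02, 1.25], [-3.03, 1.67], [-3.05, -0], [-3.03, 3.03]. Speed limits (rad/s): [2.39, 2.39, 3.01, 3.14, 3.14, 3.14].

INTERFACE

Orientations are given as [roll, pitch, yaw] about the fixed x, y, z axes, in that order (R = Rz(yaw) Ry(pitch) Rx(roll)).
In Python, from station import arm gives the robot as it stands.
- The arm moves only by the shell command python3 -m crank 'ROWS' [OPENING] [FORCE]. ROWS is JSON, a list that holds one entry, the list of rows, each a list of 4 numbers: the shift along the tool's x, y, z in units of 25 mm (1.0 is 25 mm), then the turn about the tool's z in units of 5 degrees (1.0 is 5 degrees). A call has 1 to 12 rows; each row is the pose to reach, as a shift and turn from the pose commanded when the call began, along the tool's axes at that moment; what a row does not reach only later rows make up. A row lasts 1/8 s, in which the tool goes at most 62.5 mm and 10.7 degrees, less where a joint would pass 70% of its speed; a pose out of reach is approached as far as the arm can. A call with a gripper value outside its range is refused whole. OPENING is the closure, from 0 (fully open) to 1 (shut), set as the call begins (- or left out, the last holds). The fingers move at their own pace and stop on an object; FORCE is the grip in N (left out, the last holds). Time passes only in rows, so rows that repeat a pose let the fingers close. It gives the time, the measured TCP pose, the force, the opening and the grip force at its end, in the units of the state.
- arm.get_state(): the state, without advancing time (a new reading comes with each control period).
- arm.grab_frame(name): name is "side" or "top" or "wrist"; returns (picture, depth): 400x640x3 uint8, red, green, blue; 400x640 float32, m along the optical axis (not along the pixel's ray), 0 where there is no reading.
- arm.get_calibration(name): a dict with "mtx" (3x3 intrinsics, pixels), "R" (3x3) and "t" (3): a world point X has camera coordinates R X + t; the wrist camera has in their place "mount" (4x4, takes a point from camera to tool coordinates, whose origin is the TCP and whose axes are the flange's). Camera axes: x right, y down, z forward; pixel columns grow to the right and rows downward; lengths in m; the calibration is good to about 2 mm. A picture is of the moment at which its call begins: read the wrist's pose just before it. get_calibration takes no time and is no camera call.
- arm.job_done(): hands the job in; it is judged then, once.
Trained networks look in the newest picture that a camera, given by its name, has taken for a name from the list of things; names that differ only in an ending like _2 or _b are one class to them, and where a whole thing is asked for, a point or a joint stands for the part that bears it (a point fixed in the world has none). Each returns a list of dicts, best first, with "score" (0 to 1); they miss things now and then, are a little off and sometimes report something else, mostly with a low value. They report only what shows in the picture. A call takes as long as a camera call. They do not tell look-alikes from the thing itself.
- arm.recognise(thing, camera): "extent" ([left, top, width, height] in pixels, round what is visible of it).
- arm.trace(thing, camera): "mask" (400x640 bool, what is visible of it) and "extent" ([left, top, width, height] in pixels, round what is visible of it).
The state is a dict: "t": time; "q": joint angles; "qd": joint speeds; "joint_efforts": joint torques, N m; "eef_pos": TCP position; "ee_rot": TCP orientation; "force": force on the tool from outside, world axes, zero at the start; "moment": the same for the moment, N m; "width": finger opening in m; "gripper_force": force on a finger pad.
Only numpy, scipy, OpenCV 4.12 (cv2) and the standard library are available. Lean on these libraries where they do the work, as an engineer would, in place of code of your own. Each camera call takes 0.05 s, during which the arm holds its last target. There are 200 camera calls.

TASK

A slim lens carton is standing on end in the free lane of the plywood carton rack. Push it over with the fingertips so that it lies down along its lane towards the end stop, then push it along the lane until it is fully home against the stop, as its neighbour is. Only push it, never pick it up, and leave the other carton and the things round the rack where they are.

Things in the scene. Friction and masses are not known exactly. Their poses are not given: they have to be found in the camera images.
- rack: Fixed plywood rack, 290 x 94 mm, with two lanes 39.5 mm wide centred at y = -22 mm (standing carton) and +22 mm (neighbour). Origin: centre of its underside, on the table. +x runs along the lanes from the open rear (x = -145 mm, nearer the robot) to the end stop, +y left across them. Floor 5 mm thick; rails beside the lanes 13 mm above the table behind x = -27 mm, 25 mm ahead of it.
- lane_end (a point): Point on the right lane's centre line where the lane floor (5 mm above the table) meets the face of the end stop: rack x = 132 mm, y = -22 mm. The stop bar's top is 29 mm above the table. Axes as the rack's.
- carton: White slim carton, 173 x 29 x 26 mm, 45 to 105 g, loose, standing on end in the right lane 45 to 70 mm from the rack's rear edge. Origin: centre of the 173 x 29 mm face towards the stop, which ends underneath. +x: long axis, up now, towards the stop once laid. +z: rearward now, up once laid. Pushed near its top it topples once leant about 10 degrees, landing 20 mm or more short of the stop.
- carton_head (a point): Centre of the carton's 29 x 26 mm end face that is at the top at the start (about 178 mm above the table) and that must meet the stop face.
- carton_foot (a point): Centre of the carton's other 29 x 26 mm end face, on which it stands at the start, 173 mm from carton_head; the face to push on once the carton lies (its centre is then 18 mm above the table).
- neighbour: Second, equal carton, lying home in the left lane (rack y = +22 mm), loose. Origin: centre of its underside. Leave it alone.
- tape_roll: Roll of blue cloth tape, 52 mm across, 28 mm high, loose beside the rack. Origin: centre of its underside. Leave it alone.
- charger_block: Black charger block, 42 x 62 x 30 mm, loose beside the rack. Origin: centre of its underside. Leave it alone.
- mineral: Brown mineral specimen, 40 x 56 x 26 mm, loose beside the rack. Origin: centre of its underside. Leave it alone.
Things that resemble listed ones, but are neither listed nor needed, are in the scene too. What is shaped like the carton but red is not meant.

How it is judged:
On the way:
1. the carton has been pushed over and lies along its lane (angle between carton's own z axis and vertical below 0.12 rad and angle between the x axis of carton and the x axis of rack, either way round below 0.15 rad), for 0.1 s.
At the end, for the whole second after the job is handed in: The carton lies flat on the floor of its own (right) lane, upper face within 0.06 rad of level, along the lane within 0.1 rad, its head end within 5 mm of the stop face, at rest; the neighbour within 10 mm of where it was (angle between carton's own z axis and vertical below 0.06 rad and x of carton_head in the frame of rack between 0.127 and 0.136 m and y of carton in the frame of rack between -0.031 and -0.0135 m and z of carton in the frame of rack below 0.009 m and angle between the x axis of carton and the x axis of rack, either way round below 0.1 rad and linear speed of carton below 0.01 m/s and distance of neighbour from where it was at the start of the episode below 0.01 m); the robot touches nothing.
It fails at once if the carton is lifted: the end it stood on rises more than about 25 mm off the rack floor (height (world z) of carton_foot above 0.03 m).
It fails at once if the carton is lifted bodily (height (world z) of carton above 0.115 m).
It fails at once if the neighbouring carton is shifted more than 10 mm (distance of neighbour from where it was at the start of the episode above 0.01 m).
It fails at once if the tape roll, charger or mineral is shifted more than 15 mm (distance of any of tape_roll, charger_block, mineral from where it was at the start of the episode above 0.015 m).
It also fails if it takes over 42 s, if anything falls off the work surface, if the arm or the gripper's body presses on something with over 40 N, if the wrist force passes 120 N, or if a joint passes its speed limit or range.

## Working session

There is one attempt and no reset: what is moved stays moved. The work goes in short steps, Python scripts to look and compute and a shell command to move; the robot and the scene stay as the last step left them, time stands still between calls to the robot, and variables do not carry over. Pictures are saved under pics/ and viewed, at most 10 in all, crops included, and the job is handed in when it is done.

```bash
mkdir -p pics
cat > h.py <<'E'
import numpy as np, cv2
from station import arm
def pts(cam,mask,depth):
    c=arm.get_calibration(cam);v,u=np.nonzero(mask&(depth>0));d=depth[v,u]
    P=np.linalg.inv(c["mtx"])@np.vstack([u*d,v*d,d])
    return (np.array(c["R"]).T@(P-np.array(c["t"]).reshape(3,1))).T
E
python3 - <<'E'
from h import *
print(arm.get_state())
ims=[]
for cam in("top","side"):
    p,d=arm.grab_frame(cam);np.savez("pics/"+cam,p=p,d=d);cv2.imwrite(f"pics/{cam}.png",p[:,:,::-1])
    for th in("carton","neighbour","rack","tape_roll","charger_block","mineral"):
        for r in arm.trace(th,cam)[:3]:
            m=r["mask"];X=pts(cam,m,d)
            print(cam,th,round(r["score"],2),r["extent"],np.round(np.median(X,0),3),np.round(np.percentile(X,3,0),3),np.round(np.percentile(X,97,0),3))
E
```

```text
{'t': 0.0, 'q': array([ 1.40611084e+00,  3.59397352e-01,  1.10441393e-02, -3.68367468e-04,
       -1.22407942e+00, -2.88105516e-01]), 'qd': array([-0.00022776,  0.00073854,  0.00030904, -0.00156873, -0.00093619,
       -0.00045477]), 'joint_efforts': array([-1.41306173e-03, -5.82718527e+01,  2.93050110e+01,  6.99699014e+00,
        6.95468858e-03, -1.54247537e-04]), 'eef_pos': array([0.29509715, 0.60652802, 0.22560622]), 'ee_rot': array([ 3.13992539e+00, -1.32969009e-04, -4.52916349e-01]), 'force': array([-0.90708433, -0.08885819, -0.5239908 ]), 'moment': array([ 0.00507717, -0.01270419, -0.0095506 ]), 'gripper_force': 0.0, 'width': 0.08761388660931739}
top carton 0.94 [358.5, 146.9, 20.6, 28.0] [ 0.641 -0.025  0.143] [ 0.631 -0.043  0.016] [ 0.66  -0.013  0.175]
top carton 0.81 [361.7, 262.0, 22.4, 18.9] [ 0.39  -0.026  0.17 ] [ 0.377 -0.045  0.026] [ 0.403 -0.019  0.175]
top carton 0.48 [322.4, 231.9, 18.2, 20.3] [0.452 0.062 0.176] [0.44  0.04  0.002] [0.474 0.077 0.181]
top rack 0.89 [282.8, 151.3, 61.1, 121.7] [0.529 0.098 0.006] [0.398 0.043 0.   ] [0.672 0.168 0.03 ]
top tape_
[... 606 characters left out ...]
2 -0.049 -0.001] [ 0.669 -0.007  0.171]
side carton 0.59 [262.0, 234.8, 20.1, 55.6] [ 0.391 -0.048  0.104] [ 0.377 -0.053  0.008] [ 0.407 -0.029  0.171]
side neighbour 0.85 [293.7, 201.4, 57.9, 34.4] [0.565 0.128 0.028] [0.491 0.103 0.009] [0.652 0.16  0.033]
side rack 0.65 [257.4, 202.2, 109.1, 60.7] [0.573 0.09  0.007] [ 0.436  0.035 -0.002] [0.679 0.152 0.028]
side tape_roll 0.83 [276.9, 311.3, 23.5, 25.9] [ 0.394 -0.179  0.024] [ 0.371 -0.199 -0.002] [ 0.416 -0.15   0.029]
side charger_block 0.78 [251.3, 173.1, 26.1, 21.8] [0.448 0.345 0.025] [0.421 0.322 0.002] [0.478 0.382 0.031]
side mineral 0.45 [292.1, 185.4, 20.7, 11.2] [0.549 0.288 0.016] [ 0.531  0.277 -0.   ] [0.573 0.311 0.025]
```

View pics/top.png

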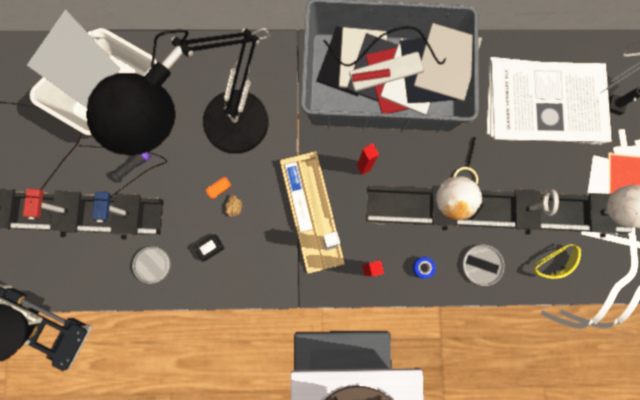

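View pics/side.png

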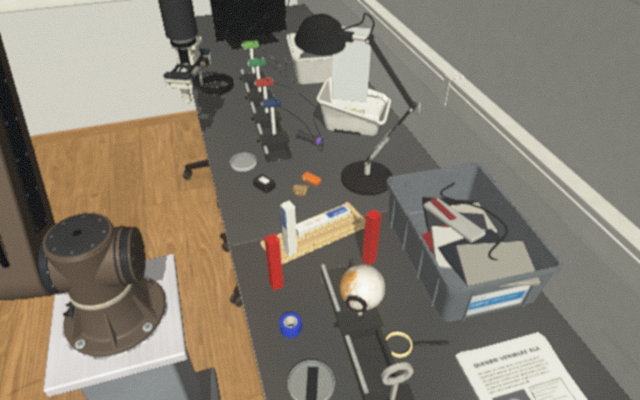

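The standing white carton at top px (332,240) / side px (289,228) sits in the rack. The red ones at top (368,159) and (375,268) are decoys outside it. I'll confirm this in a crop and fit the rack pose.

Run:
```python
from h import *
f=np.load("pics/top.npz");p,d=f["p"],f["d"]
cv2.imwrite("pics/crop.png",cv2.resize(p[140:285,265:400,::-1],None,fx=4,fy=4,interpolation=cv2.INTER_CUBIC))
full=pts("top",np.ones(d.shape,bool),d)
hsv=cv2.cvtColor(p,cv2.COLOR_RGB2HSV)
arm.grab_frame("top")
m=arm.trace("rack","top")[0]["mask"].copy()
X=pts("top",cv2.dilate(m.astype(np.uint8),np.ones((3,3)))>0,d)
for name,lo,hi in(("rack all",.003,.04),("hi",.02,.04)):
    Y=X[(X[:,2]>lo)&(X[:,2]<hi)]
    r=cv2.minAreaRect(Y[:,:2].astype(np.float32)*1000);print(name,r,np.round(cv2.boxPoints(r)))
for r in arm.trace("carton","top")[:3]:
    X=pts("top",r["mask"],d);Y=X[X[:,2]>.165];print(r["extent"],len(Y),Y.mean(0),cv2.minAreaRect(Y[:,:2].astype(np.float32)*1000))
for r in arm.trace("neighbour","top")[:3]:
    X=pts("top",r["mask"],d);print(r["extent"],r["score"],np.median(X,0),cv2.minAreaRect(X[:,:2].astype(np.float32)*1000))
print(arm.hold_point_z)
```

```text
rack all ((538.439208984375, 104.54092407226562), (303.8009948730469, 103.39558410644531), 13.731912612915039) [[379. 119.]
 [403.  18.]
 [698.  90.]
 [674. 191.]]
hi ((542.1889038085938, 106.0289535522461), (275.9141540527344, 93.86075592041016), 13.341081619262695) [[397. 120.]
 [419.  29.]
 [687.  92.]
 [666. 184.]]
[357.9, 146.9, 18.5, 28.4] 156 [ 0.64867797 -0.02845586  0.17156987] ((649.0687866210938, -28.765701293945312), (29.497478485107422, 26.592641830444336), 26.86696434020996)
[363.8, 261.8, 20.7, 17.2] 168 [ 0.39121709 -0.03357671  0.17197627] ((391.1235046386719, -34.0559196472168), (28.79099464416504, 26.57195472717285), 10.508890151977539)
[320.3, 231.7, 19.8, 18.3] 160 [0.45402095 0.06107983 0.17696212] ((454.2524108886719, 60.81032180786133), (25.42129898071289, 28.847614288330078), 15.374319076538086)
[285.8, 162.7, 25.8, 71.7] 0.76 [0.57045543 0.13782745 0.03138115] ((571.5387573242188, 137.56166076660156), (171.84323120117188, 28.59963035583496), 12.887861251831055)
0.0188
```

View pics/crop.png

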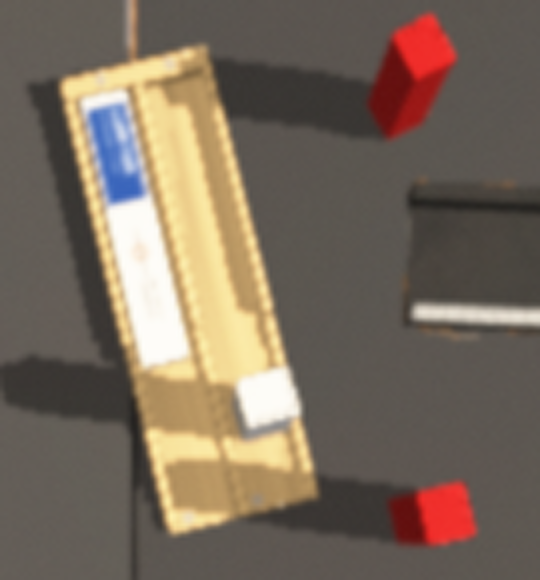

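The crop shows the white carton at crop (268,400), standing in the right, free lane. The red blocks stand outside the rack. Next I go behind it at height with the fingers shut.

```bash
python3 -m crank '[[[2,2.8,0,1.5],[4,5.6,0,3],[6,8.3,0,4.5],[8,11.1,0,6],[10,13.9,0,7.5],[11.5,16,0,8.7],[13.2,18.4,0,10.2],[13.2,18.4,0,10.2],[13.2,18.4,0,10.2],[13.2,18.4,0,10.2],[13.2,18.4,0,10.2],[13.2,18.4,0,10.2]]]' 1 20
cat >> h.py <<'E'
U=np.array([.9735,.2284]);N=np.array([-.2284,.9735]);C=np.array([.5322,.1059])
def st():
    s=arm.get_state();r=s["eef_pos"][:2]-C
    print("t",s["t"],"z",s["eef_pos"][2].round(4),"rack xy",(r@U).round(4),(r@N).round(4),"rot",np.degrees(s["ee_rot"]).round(2),"F",s["force"].round(1),"w",s["width"],"q",s["q"].round(2))
E
python3 -c "
from h import *;st()"
```

```text
t: 2.4
eef_pos: [0.3909, 0.0499, 0.2266]
ee_rot: [-3.141, 0.0, -1.342]
force: [-0.4, 0.0, 0.5]
width: 0.0007
gripper_force: 0.0
t 2.4 z 0.2266 rack xy -0.1504 -0.0222 rot [-1.7999e+02  1.0000e-02 -7.6870e+01] F [-0.4  0.   0.5] w 0.0006629119909066701 q [ 0.64 -0.13 -0.55 -0.   -1.15 -0.41]
```

```bash
python3 -m crank '[[[0.1,0,1,0],[0.1,0,2,0],[0.1,0,3,0],[0.1,0,3,0],[0.1,-0.4,3,0],[0.1,-0.7,3,0],[0.1,-1,3,0],[0.1,-1.2,3,0],[0.1,-1.2,3,0]]]'
python3 - <<'E'
from h import *
st()
p,d=arm.grab_frame("top");arm.grab_frame
for r in arm.trace("carton","top")[:3]:
    X=pts("top",r["mask"],d);Y=X[X[:,2]>.165];q=Y[:,:2]-C;print(r["extent"],len(Y),(q@U).mean(),(q@N).mean())
p,d=arm.grab_frame("wrist");cv2.imwrite("pics/side2.png",np.vstack([cv2.resize(arm.grab_frame("side")[0][180:300,220:400,::-1],(640,427)),]))
E
```

```text
t: 3.52
eef_pos: [0.4209, 0.0532, 0.1515]
ee_rot: [3.141, -0.0, -1.343]
force: [0.5, -0.5, -0.5]
width: 0.0003
gripper_force: 0.0
t 3.525 z 0.1515 rack xy -0.1204 -0.0259 rot [ 1.7999e+02 -1.0000e-02 -7.6970e+01] F [ 0.5 -0.5 -0.5] w 0.00025446193676229213 q [ 0.59  0.   -0.62  0.   -0.95 -0.37]
[358.9, 145.9, 22.0, 28.4] 155 0.08154260239178805 -0.15756494491286888
[367.3, 264.0, 18.3, 12.1] 92 -0.17441142408320073 -0.10268609289169238
```

View pics/side2.png

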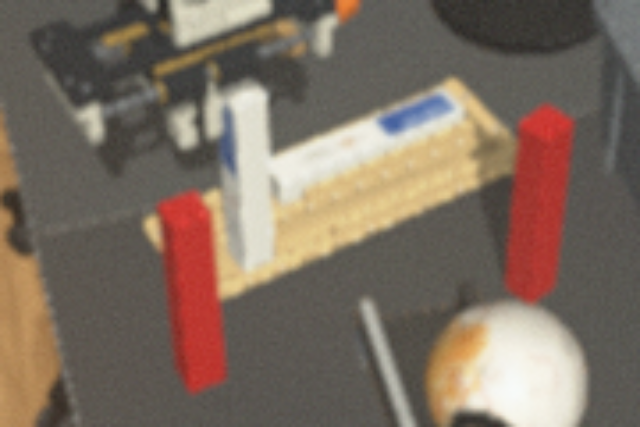

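The fingertips (190,115) are just behind the carton top (245,90) and clear of it. Now the toppling push.

```bash
python3 -m crank '[[[0,-0.2,0,0],[0,-0.4,0,0],[0,-0.6,0,0],[0,-0.8,0,0],[0,-1,0,0],[0,-1.2,0,0],[0,-1.4,0,0],[0,-1.6,0,0],[0,-1.8,0,0],[0,-1.8,0,0],[0,-1.8,0,0],[0,-1.8,0,0]]]'
python3 - <<'E'
from h import *
st()
p=arm.grab_frame("side")[0];d=arm.grab_frame("side")[1]
for r in arm.trace("carton","side")[:4]: 
    X=pts("side",r["mask"],d);q=X[:,:2]-C;print(r["score"],r["extent"],np.percentile(q@U,[3,97]).round(3),np.median(q@N).round(3),np.percentile(X[:,2],[3,97]).round(3))
cv2.imwrite("pics/side3.png",cv2.resize(p[180:300,220:400,::-1],(640,427)))
E
```

```text
t: 5.22
eef_pos: [0.4643, 0.0634, 0.1516]
ee_rot: [3.142, 0.0, -1.343]
force: [-0.1, -0.1, 0.5]
width: 0.0002
gripper_force: 0.0
t 5.225 z 0.1516 rack xy -0.0758 -0.0259 rot [180.     0.   -76.94] F [-0.1 -0.1  0.5] w 0.00023962066434462853 q [ 0.56  0.08 -0.54 -0.   -0.95 -0.33]
0.98 [363.0, 209.8, 17.2, 53.0] [0.066 0.098] -0.17 [0.008 0.171]
0.73 [291.8, 217.2, 60.6, 34.9] [-0.067  0.097] -0.033 [0.009 0.033]
0.56 [262.4, 233.2, 22.1, 57.0] [-0.184 -0.156] -0.119 [0.003 0.171]
```

View pics/side3.png

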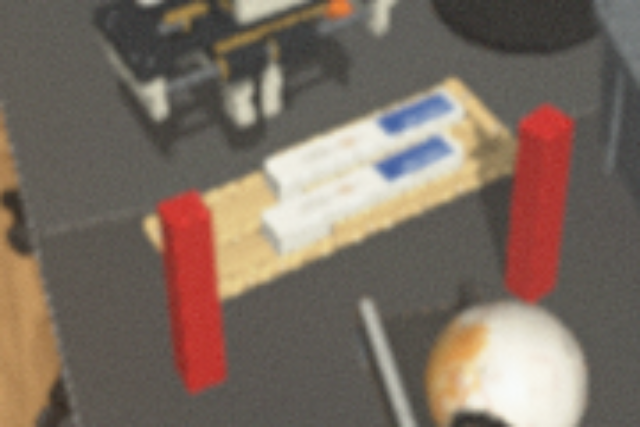

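It fell flat in the lane (foot at (275,235) in the crop), with about 29 mm left to the stop. I back off, then check the camera protrusion and the foot position before descending.

```bash
python3 -m crank '[[[-0.15,1,0,0],[-0.15,2,0,0],[-0.15,2,0,0],[-0.15,2,0,0]]]'
python3 - <<'E'
from h import *
st()
print(np.round(arm.get_calibration("wrist")["mount"],3))
p,d=arm.grab_frame("top")
for r in arm.trace("carton","top")[:4]: 
    X=pts("top",r["mask"],d);X=X[X[:,2]>.02];q=X[:,:2]-C;print(r["score"],r["extent"],np.percentile(q@U,[2,98]).round(3),np.percentile(q@N,[2,50,98]).round(3),np.median(X[:,2]).round(3))
E
```

```text
t: 5.88
eef_pos: [0.4154, 0.0561, 0.152]
ee_rot: [-3.14, 0.0, -1.342]
force: [0.8, 0.1, -0.2]
width: 0.0003
gripper_force: 0.0
t 5.875 z 0.152 rack xy -0.1251 -0.0218 rot [-1.7994e+02  1.0000e-02 -7.6920e+01] F [ 0.8  0.1 -0.2] w 0.0003406494840195576 q [ 0.61 -0.01 -0.63  0.   -0.95 -0.38]
[[ 0.    -0.969 -0.245  0.065]
 [ 1.     0.    -0.     0.001]
 [ 0.    -0.245  0.969 -0.158]
 [ 0.     0.     0.     1.   ]]
0.93 [359.7, 145.7, 17.7, 31.2] [0.066 0.095] [-0.172 -0.152 -0.142] 0.145
0.84 [302.6, 171.4, 24.8, 38.0] [0.    0.101] [-0.036 -0.021 -0.007] 0.031
```

The wrist camera hangs 65 mm to the right, next to the red block. I make a half turn at height so it faces the clear left side.

```bash
python3 -m crank '[[[0,0,0,-2],[0,0,0,-4],[0,0,0,-6],[0,0,0,-8],[0,0,0,-10],[0,0,0,-12],[0,0,0,-14],[0,0,0,-16],[0,0,0,-18],[0,0,0,-18],[0,0,0,-18]]]' && python3 -m crank '[[[0,0,0,-2],[0,0,0,-4],[0,0,0,-6],[0,0,0,-8],[0,0,0,-10],[0,0,0,-12],[0,0,0,-14],[0,0,0,-16],[0,0,0,-18],[0,0,0,-18],[0,0,0,-18]]]'; python3 -c "
from h import *;st()"
```

```text
t: 7.35
eef_pos: [0.4151, 0.0558, 0.1515]
ee_rot: [3.141, 0.0, 0.224]
force: [0.2, 0.2, 0.9]
width: 0.0005
gripper_force: 0.0
t: 8.72
eef_pos: [0.4149, 0.0558, 0.1516]
ee_rot: [-3.142, 0.0, 1.794]
force: [0.1, 0.4, -0.4]
width: 0.0005
gripper_force: 0.0
t 8.725 z 0.1516 rack xy -0.1256 -0.022 rot [-180.      0.    102.77] F [ 0.1  0.4 -0.4] w 0.0005421630035203649 q [ 0.61 -0.01 -0.63  0.   -0.95  2.75]
```

```bash
python3 -m crank '[[[0,0,1.5,0],[0,0,3,0],[0,0,4.2,0],[0,0,5,0],[0,0,5.3,0],[0,0,5.3,0],[0,0.4,5.3,0],[0,0.8,5.3,0],[0,1.1,5.3,0],[0,1.4,5.3,0],[0,1.4,5.3,0]]]'
python3 - <<'E'
from h import *
st()
p=arm.grab_frame("side")[0]
cv2.imwrite("pics/side4.png",cv2.resize(p[180:300,220:400,::-1],(640,427)))
E
```

```text
t: 10.1
eef_pos: [0.4495, 0.0638, 0.019]
ee_rot: [3.142, 0.0, 1.798]
force: [0.2, -0.1, -0.5]
width: 0.0007
gripper_force: 0.0
t 10.1 z 0.019 rack xy -0.0901 -0.0221 rot [180.     0.   103.04] F [ 0.2 -0.1 -0.5] w 0.0006506618878651595 q [ 0.58  0.25 -0.72  0.   -0.59  2.79]
```

View pics/side4.png

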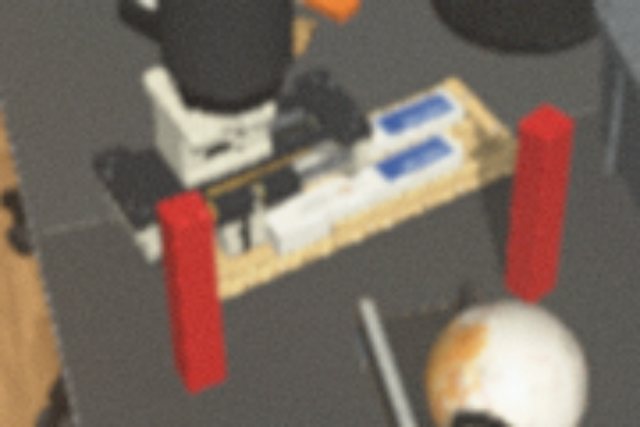

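The fingertips (240,235) are right behind the foot (275,230). I push home slowly, in stages.

```bash
python3 -m crank '[[[0,0.15,0,0],[0,0.3,0,0],[0,0.45,0,0],[0,0.6,0,0],[0,0.75,0,0],[0,0.9,0,0],[0,1,0,0],[0,1,0,0]]]'
python3 - <<'E'
from h import *
st()
for cam in("side","top"):
    p,d=arm.grab_frame(cam)
    for th in("carton","neighbour"):
        for r in arm.trace(th,cam)[:3]:
            X=pts(cam,r["mask"],d);X=X[X[:,2]>.02];q=X[:,:2]-C;print(cam,th,r["extent"],np.percentile(q@U,[2,98]).round(3),np.percentile(q@N,[50]).round(3),np.median(X[:,2]).round(3))
E
```

```text
t: 11.15
eef_pos: [0.4736, 0.0694, 0.019]
ee_rot: [3.141, -0.0, 1.799]
force: [-0.5, -0.3, 0.6]
width: 0.0005
gripper_force: 0.0
t 11.15 z 0.019 rack xy -0.0654 -0.0221 rot [179.99  -0.   103.05] F [-0.5 -0.3  0.6] w 0.0005478601998622937 q [ 0.56  0.29 -0.67  0.   -0.62  2.81]
side carton [300.5, 218.1, 54.4, 31.2] [-0.045  0.116] [-0.033] 0.029
side carton [263.1, 234.2, 17.5, 56.8] [-0.184 -0.156] [-0.118] 0.112
side carton [360.8, 209.6, 19.7, 56.7] [0.066 0.099] [-0.17] 0.107
side neighbour [309.9, 201.5, 40.4, 26.7] [-0.022  0.133] [0.01] 0.028
top carton [362.8, 263.0, 21.6, 15.5] [-0.183 -0.156] [-0.097] 0.171
top carton [356.9, 143.6, 19.8, 30.9] [0.066 0.095] [-0.152] 0.144
top carton [305.7, 165.3, 17.1, 25.1] [0.051 0.118] [-0.025] 0.031
top neighbour [285.8, 162.8, 16.0, 46.1] [0.023 0.128] [0.023] 0.031
```

```bash
python3 -m crank '[[[0,0.1,0,0],[0,0.2,0,0],[0,0.3,0,0],[0,0.36,0,0],[0,0.36,0,0]]]'; python3 -m crank '[[[0,0.03,0,0],[0,0.06,0,0],[0,0.06,0,0]]]';python3 -m crank '[[[0,0.03,0,0],[0,0.06,0,0],[0,0.06,0,0]]]'; python3 -c "
from h import *;st()"
```

```text
t: 12.08
eef_pos: [0.4822, 0.0714, 0.019]
ee_rot: [3.142, 0.0, 1.799]
force: [0.4, -0.5, -0.0]
width: 0.0007
gripper_force: 0.0
t: 12.45
eef_pos: [0.4836, 0.0717, 0.0191]
ee_rot: [3.142, 0.0, 1.799]
force: [-0.3, 0.3, 0.1]
width: 0.0003
gripper_force: 0.0
t: 12.82
eef_pos: [0.4851, 0.0721, 0.0191]
ee_rot: [3.141, -0.0, 1.799]
force: [-0.4, -0.5, 1.0]
width: 0.0003
gripper_force: 0.0
t 12.825 z 0.0191 rack xy -0.0536 -0.0221 rot [179.99  -0.   103.06] F [-0.4 -0.5  1. ] w 0.00034138155164815313 q [ 0.55  0.3  -0.64  0.   -0.63  2.82]
```

```bash
for i in 1 ; do python3 -m crank '[[[0,0.04,0,0],[0,0.08,0,0],[0,0.08,0,0]]]' | grep -E 'eef|force: \['; done
python3 - <<'E'
from h import *
for cam in("side","top"):
    p,d=arm.grab_frame(cam)
    if cam=="side":cv2.imwrite("pics/side5.png",cv2.resize(p[180:300,220:400,::-1],(640,427)))
    for th in("carton","neighbour"):
        for r in arm.trace(th,cam)[:3]:
            X=pts(cam,r["mask"],d);X=X[X[:,2]>.02];q=X[:,:2]-C;print(cam,th,r["extent"],np.percentile(q@U,[2,98]).round(3),np.percentile(q@N,[50]).round(3),np.median(X[:,2]).round(3))
E
```

```text
eef_pos: [0.4871, 0.0726, 0.0191]
force: [-0.7, 0.1, -0.5]
side carton [361.5, 210.4, 17.7, 53.8] [0.066 0.099] [-0.17] 0.11
side carton [263.2, 236.9, 21.1, 51.5] [-0.184 -0.155] [-0.118] 0.113
side carton [309.7, 214.9, 52.9, 32.6] [-0.032  0.13 ] [-0.033] 0.028
side neighbour [317.2, 205.9, 31.9, 17.8] [0.035 0.128] [0.013] 0.029
top carton [356.4, 144.7, 22.0, 30.3] [0.066 0.095] [-0.151] 0.144
top carton [360.7, 262.7, 24.6, 16.0] [-0.183 -0.155] [-0.097] 0.171
top carton [302.3, 159.0, 20.4, 25.3] [0.072 0.133] [-0.025] 0.031
top neighbour [285.4, 167.3, 16.2, 35.4] [0.042 0.126] [0.023] 0.031
```

```bash
python3 -m crank '[[[0,0.04,0,0],[0,0.06,0,0],[0,0.06,0,0]]]' | grep -E 'eef|force: \['
```

```text
eef_pos: [0.4874, 0.0724, 0.0188]
force: [-5.5, 0.0, 3.2]
```

View pics/side5.png

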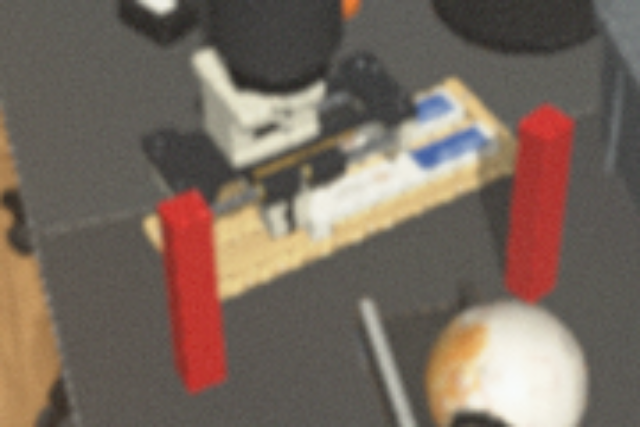

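The force stepped to 5.5 N, so the carton is against the stop, and the picture shows its head end at the bar (485,140). I back off, lift and verify.

```bash
python3 -m crank '[[[0,-0.4,0,0],[0,-0.9,0,0],[0,-1.4,0,0],[0,-1.4,-1,0],[0,-1.4,-3,0],[0,-1.4,-5,0],[0,-1.4,-7,0],[0,-1.4,-7,0],[0,-1.4,-7,0]]]' | grep -E 'eef|force: \['
python3 - <<'E'
from h import *
for cam in("side","top"):
    p,d=arm.grab_frame(cam)
    if cam=="side":cv2.imwrite("pics/side6.png",cv2.resize(p[180:300,220:400,::-1],(640,427)))
    for th in("carton","neighbour"):
        for r in arm.trace(th,cam)[:3]:
            X=pts(cam,r["mask"],d);X=X[X[:,2]>.02];q=X[:,:2]-C;print(cam,th,r["extent"],np.percentile(q@U,[2,98]).round(3),np.percentile(q@N,[50]).round(3),np.median(X[:,2]).round(3))
E
```

```text
eef_pos: [0.4536, 0.0649, 0.1939]
force: [-0.4, 0.7, -0.3]
side carton [363.0, 208.7, 18.5, 55.7] [0.066 0.098] [-0.17] 0.11
side carton [264.8, 235.5, 15.9, 53.5] [-0.184 -0.156] [-0.119] 0.11
side carton [304.3, 216.4, 55.7, 32.8] [-0.037  0.13 ] [-0.032] 0.029
side neighbour [293.3, 203.9, 58.6, 32.0] [-0.039  0.13 ] [0.015] 0.028
side neighbour [293.0, 183.9, 16.5, 12.4] [0.051 0.076] [0.175] 0.022
top carton [303.8, 158.4, 16.6, 30.4] [0.062 0.13 ] [-0.025] 0.031
top carton [364.7, 262.5, 18.6, 17.9] [-0.183 -0.155] [-0.097] 0.171
top carton [359.7, 146.1, 19.4, 30.3] [0.066 0.095] [-0.152] 0.145
top neighbour [285.0, 161.6, 19.2, 45.7] [0.027 0.13 ] [0.023] 0.031
top neighbour [299.9, 158.6, 21.1, 27.6] [0.062 0.132] [-0.025] 0.031
```

View pics/side6.png

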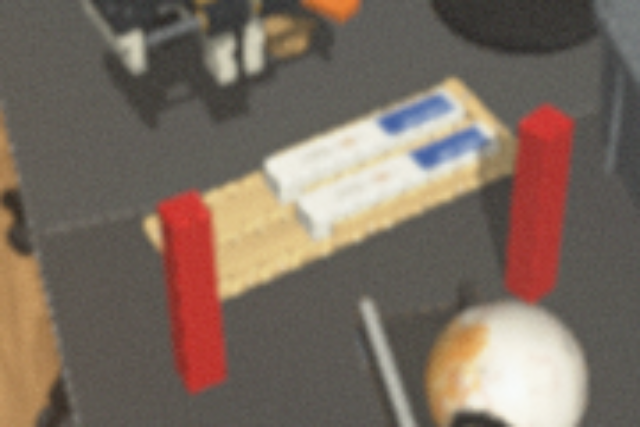

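The carton lies flat at the stop (head near (490,140), foot near (315,220)). It is level with its neighbour (both -0.038 to 0.130 in rack x), and the gripper is clear.

```bash
python3 -c "
from station import arm;print(arm.job_done())"
```

```text
the job is handed in; nothing more can be done
None
```

The white carton was pushed over and slid home against the end stop, level with its neighbour, and the job is handed in; the hand-in returned no verdict.

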